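# Hold the control-box door in its hinge for pinning

## Robot

A 7-joint arm with a two-finger parallel gripper is mounted at the origin on the work surface. World frame = base frame: x ahead of the robot, y to its left, z up, the work surface at z = 0. Lengths are in m, angles in rad, forces in N, time in s.
With the tool pointing down it reaches from about 0.4 to 0.85 m from the base axis. Payload 10.4 kg.
Tool frame: the origin (TCP) lies midway between the tips of the shut fingers; the grasp point (between the pads) lies 19 mm behind it (hold_point_z is the distance from the TCP to the grasp point, in m); z points along the fingers, y is the line along which they close (so a half turn about z gives the same grasp; the last joint's range is limited). The gripper opens to 85 mm and grips with 20 to 120 N. Pads are 22 mm wide; open, the fingers measure 114 mm over their backs; the gripper's body (76 mm by 85 mm) begins 54 mm behind the grasp point. The pads swing forward as they close: fully open they stand 13 mm farther back than shut.
Start: joints at [-1.294, 0.332, -0.065, 1.46, 0.022, 1.35, -0.088], TCP at [0.185, 0.597, 0.231] pointing down, gripper open.
Joint ranges: [-2.6, 2.6], [-0.5, 2.12], [-1.47, 1.34], [0.16, 2.42], [-1.27, 4.41], [0.06, 2.06], [-2.6, 2.6]. Speed limits (rad/s): [2.22, 2.22, 2.79, 2.79, 3.14, 3.14, 3.14].

## Interface

Orientations are given as a 3x3 rotation matrix whose columns are the frame's x, y, z axes.
In Python, from rig import * gives the robot as it stands. The module is installed in compiled form; this text tells all that it offers.
- The arm moves only by the tool jog_arm, never from a script. Its argument "targets" is a list of rows, each an object with "travel": the shift along the tool's x, y, z in m, a list of three; "yaw": the turn about the tool's z in degrees. In form: [{"travel": [dx, dy, dz], "yaw": yaw}, ...]. A call has exactly 10 rows; each row shifts and turns the commanded pose from where the row before left it, along the tool's axes as they then stand; what a row does not reach is not made up. A row lasts 1/10 s, in which the tool goes at most 50 mm and 8.59 degrees, less where a joint would pass 70% of its speed; a pose out of reach is approached as far as the arm can. A call is refused whole if a number of a shift passes 0.05 or a number of a turn 8.59, either way. A call with a gripper value outside its range is refused whole. "grip" is the closure, from 0 (fully open) to 1 (shut), set as the call begins (left out, the last holds). The fingers move at their own pace and stop on an object; the grip force is fixed at half the most. Time passes only in rows, so rows that do not move let the fingers close, or fill a call up. It gives the time, the measured TCP pose, the force, the opening and the grip force at its end, in the units of the state.
- state(): the state, without advancing time (a new reading comes with each control period).
- camera(name): name is "side" or "top" or "wrist"; returns a dict with "frame" (384x512x3 uint8, red, green, blue), "depth" (384x512 float32, m along the optical axis (not along the pixel's ray), 0 where there is no reading), "camera_matrix" (3x3 intrinsics, pixels), "distortion" ([k1, k2, p1, p2, k3] as OpenCV has them; the pictures are not rectified), "world_to_cam" (4x4, takes a point from world to camera coordinates). Camera axes: x right, y up, looking along -z (the intrinsics and any distortion apply to the point x, -y, -z); pixel columns grow to the right and rows downward; lengths in m; the calibration is good to about 2 mm. A picture is of the moment at which its call begins.
- sign_off(): hands the job in; it is judged then, once.
The state is a dict: "time": time; "joints": joint angles; "joint_velocities": joint speeds; "tau": joint torques, N m; "eef_pos": TCP position; "ee_rot": TCP orientation; "force": force on the tool from outside, world axes, zero at the start; "ft_torque": the same for the moment, N m; "grip_width": finger opening in m; "grip_force": force on a finger pad.
Only numpy, scipy, OpenCV 4.12 (cv2) and the standard library are available. Lean on these libraries where they do the work, as an engineer would, in place of code of your own. Each camera call takes 0.05 s, during which the arm holds its last target. There are 200 camera calls.

## Task

The control box has to get its door back: turn the bayonet knob of the parked hinge pin anticlockwise to its stop, lift the pin out and stand it in the pot, knob up, without dropping it. Then take the door out of its wooden rest, without dropping it either, and bring its knuckle between the two fixed knuckles, door open at about a right angle to the front, so that all the holes line up and the pin could be dropped straight through. Finish while holding the door still there, upright and carried by the gripper alone, not resting or leaning on the box, and leave everything else on the bench where it is.

Things in the scene. Friction and masses are not known exactly. Their poses are not given: they have to be found in the camera images.
- box: Grey steel control box without its door, fixed on 20 mm battens, 90 deep, 170 wide, top 140 mm above the bench. Origin on its hinge axis at bench level, z up that axis, +x from the open front towards its back; the box fills x 7 to 97, y -19 to -189 mm. On its +y side the fixed hinge leaf: steel knuckles 17 mm across, bore 9.5 mm, at z 31.5 to 53.5 and 106.5 to 124 mm.
- box_bore (a point): On the hinge axis, in the middle of the empty 53 mm gap between the two fixed knuckles where the door's knuckle belongs (box frame 0, 0, 80 mm). Axes as the box's.
- box_slot (a point): Centre of the top of the dark 27 mm square bayonet housing on the upper knuckle (box frame 0, 0, 137 mm). Its cap has a slot 23 x 8 mm, long side along the box's x, under which the pin's lugs are caught. Axes as the box's.
- pin: Loose steel hinge pin, 45 to 80 g, at first parked upright in the box's hinge, tip 34 mm above the bench. Origin: shaft's lower tip, z up. Shaft 6 mm across, 105 mm long; black knob on top: round collar 20 mm across (z 105 to 108), then a flat bar 36 (x) x 11 (y) x 26 mm high (z 108 to 134). Two lugs along x, 20 mm tip to tip, 5 mm thick, at z 90 to 95 mm.
- pin_grip (a point): Middle of the pin's knob bar, on its axis, 121 mm above the tip. Parked, bar and lugs stand 0.9 to 1.3 rad clockwise (from above) of the slot. Turned anticlockwise they meet a stop as they come along it (pin x along box x, at most 0.1 rad past); only there, within 0.15 rad, does the pin lift straight out. Little resistance; clear after 105 mm.
- pot: Loose aluminium pot, 0.4 kg, 66 mm across its open mouth, 85 mm high, wall 3 mm, floor about 5 mm thick. Origin: centre of its underside. A pin stood in it leans on the rim, knob above.
- rest: Fixed wooden rest, 190 (x) x 70 (y) x 30 mm high, with a groove along x, 17.5 mm wide, floor 12 mm above the bench. Origin: centre of its underside. It is left or right of the box, the pot on the other side.
- door: The box's door, grey, 0.24 to 0.4 kg, standing upright in the rest's groove: panel 160 (x) x 14 (y) x 116 mm high. Origin: centre of the panel's lower edge, z up. +x end: hinge edge; +y: outside (buttons and lock near mid height, up to 6 mm proud). Free top edge to grasp across its thickness. Hung open at a right angle, door x lies along box x, lower edge 22 mm above the bench.
- door_bore (a point): Middle of the bore of the door's single steel knuckle, on its upright axis (door frame 99, 0, 58 mm). Knuckle 17 mm across, 47 mm long, bore 9.5 mm. Axes as the door's.
- breaker_double: bystander: double circuit breaker, white, lying on its back, 82 x 36 x 76 mm high
- breaker_single: bystander: single circuit breaker, white, 82 x 18 x 76 mm high
- contactor: bystander: black contactor block, 75 x 45 x 84 mm high
- water_bottle: bystander: clear water bottle, 64 mm across, 200 mm high
- screwdriver: bystander: screwdriver lying flat, about 200 mm long
- multimeter: bystander: multimeter lying face up, 130 x 70 x 41 mm high
- button_station: bystander: grey push-button station, 105 x 65 x 65 mm high

How it is judged:
By the outcome, as a careful person would: the job done as asked, in the order asked, and still so for the second after the job is handed in, while the arm keeps its last pose, push and grip.
It also fails if it takes over 64 s, if anything falls off the work surface, if the arm or the gripper's body presses on something with over 40 N, if the wrist force passes 120 N, or if a joint passes its speed limit or range.

## Working session

There is one attempt and no reset: what is moved stays moved. The work goes in short steps, Python scripts to look and compute and a tool call to move; the robot and the scene stay as the last step left them, time stands still between calls to the robot, and variables do not carry over. Pictures are saved under pics/ and viewed, at most 11 in all, crops included, and the job is handed in when it is done.

Besides the shell and the picture viewer there is one more tool, called after "Call:" by a JSON object that holds its "op" and its "data". jog_arm: Moves the arm, as the interface text tells. Its arguments: {"type":"object","properties":{"targets":{"type":"array","items":{"type":"object","properties":{"travel":{"type":"array","items":{"type":"number"}},"yaw":{"type":"number"}}}},"grip":{"type":"number"}},"required":["targets"]}

```bash
mkdir -p pics
cat > h.py <<'E'
from rig import *
import numpy as np, cv2
def save(n,f): cv2.imwrite(f'pics/{n}.png',f[:,:,::-1])
def cloud(c):
    d=c['depth'];h,w=d.shape
    u,v=np.meshgrid(np.arange(w),np.arange(h))
    p=cv2.undistortPoints(np.stack([u,v],-1).reshape(-1,1,2).astype(np.float64),c['camera_matrix'],np.array(c['distortion'],float)).reshape(h,w,2)
    P=np.stack([p[...,0]*d,-p[...,1]*d,-d,np.ones_like(d)],-1)
    W=P@np.linalg.inv(c['world_to_cam']).T
    W[d==0]=np.nan
    return W[...,:3]
E
python3 - <<'E'
from h import *
s=state();print(s)
for n in ['top','side']:
    c=camera(n);np.savez(f'{n}0.npz',f=c['frame'],P=cloud(c),w=c['world_to_cam'],K=c['camera_matrix'],D=c['distortion'])
    save(n+'0',cv2.resize(c['frame'],(768,576)));print(np.linalg.inv(c['world_to_cam'])[:3].round(3))
E
```

```text
{'time': 0.0, 'joints': array([-1.29362395,  0.33286596, -0.06469513,  1.46096765,  0.02161199,
        1.34992192, -0.08847819]), 'joint_velocities': array([-5.27951984e-04,  5.14999223e-06, -8.55164633e-04, -4.84256922e-04,
        9.03546562e-04, -7.70644046e-04, -6.80401441e-04]), 'tau': array([ 2.41877224e-04, -6.25471830e+01,  4.90179111e-02, -3.91597724e+01,
        1.62058056e-02,  1.01864876e-02,  1.09988136e-06]), 'eef_pos': array([0.18446084, 0.59674615, 0.23050706]), 'ee_rot': array([[-9.55415967e-01,  2.95262944e-01, -3.52667678e-04],
       [ 2.95263143e-01,  9.55414909e-01, -1.42393523e-03],
       [-8.34913520e-05, -1.46458023e-03, -9.99998924e-01]]), 'force': array([ 0.23690632, -0.33779375, -0.0824857 ]), 'ft_torque': array([0.03708636, 0.0813128 , 0.00060046]), 'grip_force': 0.0, 'grip_width': 0.08545739411870626}
[[ 0.01   0.989 -0.145  0.398]
 [-1.     0.013  0.018 -0.003]
 [ 0.019  0.144  0.989  1.085]]
[[ 0.858  0.295 -0.42  -0.074]
 [-0.513  0.504 -0.695 -1.059]
 [ 0.006  0.812  0.584  0.98 ]]
```

View pics/top0.png

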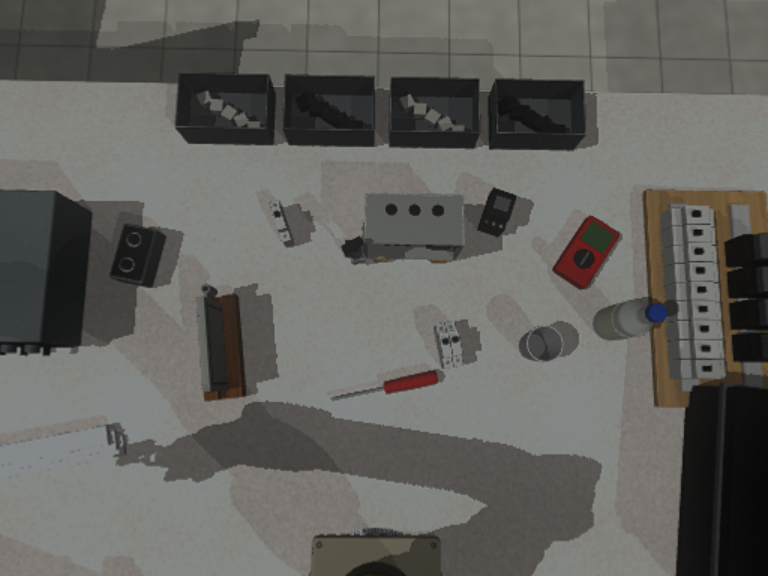

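View pics/side0.png

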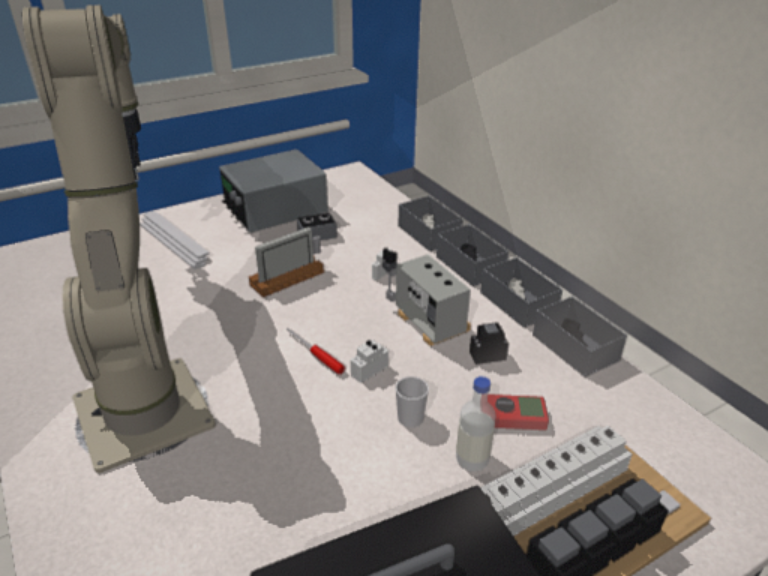

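Top view: the box is at (413,225) with the pin knob at (352,247). The door is in its rest at (220,345), knuckle at (208,290), and the pot is at (543,343). The side view agrees.

```bash
python3 - <<'E'
from h import *
for n in ['top','side']:
    z=np.load(n+'0.npz');P=z['P'];f=z['f'];H=P[...,2]
    print(n,'bench z',np.nanmedian(H[(abs(P[...,0]-.4)<.15)&(abs(P[...,1])<.1)]).round(4))
    def rect(name,x,y,zlo,zhi,extra=None):
        m=(P[...,0]>x[0])&(P[...,0]<x[1])&(P[...,1]>y[0])&(P[...,1]<y[1])&(H>zlo)&(H<zhi)
        if extra is not None:m&=extra
        q=P[m]
        if len(q)<5:print(name,len(q));return
        r=cv2.minAreaRect((q[:,:2]*1000).astype(np.float32))
        print(name,len(q),'med',np.median(q,0).round(4),'rect',np.round(r[0],1),np.round(r[1],1),round(r[2],1))
    if n=='top':
        for nm,(u,v) in dict(boxtl=(372,198),boxtr=(458,198),knob=(352,245),pot=(560,345),doortop=(210,350),knuck=(209,290),gripper=(110,440),bottle=(655,312)).items():
            print(nm,P[int(v/1.5),int(u/1.5)].round(3))
    sat=f.max(2).astype(int)-f.min(2)
    rect('boxtop',(.45,.75),(-.25,.1),.133,.146)
    dark=f.max(2)<60
    rect('knob',(.45,.75),(-.1,.2),.155,.176)
    rect('pot',(.25,.55),(-.4,-.15),.078,.092)
    rect('doortop',(.2,.6),(.2,.5),.122,.136)
    rect('rest',(.2,.6),(.2,.5),.024,.034)
E
python3 -c "
from h import *
c=np.load('top0.npz')['f'];d=np.load('side0.npz')['f']
a=cv2.resize(c[135:190,200:270],None,fx=6,fy=6,interpolation=2);a=cv2.resize(a,(420,330))
b=cv2.resize(c[180:275,120:180],(360,570),interpolation=2)
o=np.zeros((580,800,3),np.uint8);o[:330,:420]=a;o[:570,430:790]=b
e=cv2.resize(d[155:225,240:320],(420,245));o[332:577,:420]=e
save('crop1',o)"
```

```text
top bench z 0.0003
boxtl [0.703 0.014 0.14 ]
boxtr [ 0.706 -0.133  0.14 ]
knob [0.614 0.046 0.169]
pot [ 0.459 -0.321  0.078]
doortop [0.443 0.284 0.113]
knuck [0.548 0.298 0.092]
gripper [0.282 0.484 0.016]
bottle [ 0.505 -0.433  0.203]
boxtop 2299 med [ 0.6669 -0.0559  0.1402] rect [660.2 -41.4] [110.7 200.7] 0.7
knob 77 med [0.6162 0.0464 0.1677] rect [616.8  46.1] [11.  35.8] 30.2
pot 122 med [ 0.4637 -0.2967  0.0842] rect [ 461.1 -292.5] [63.3 65.6] 0.8
doortop 392 med [0.4504 0.2911 0.1278] rect [451.6 291.9] [158.4  15.4] 7.1
rest 826 med [0.4468 0.2727 0.03  ] rect [429.2 365.8] [247.3 330.6] 85.8
side bench z 0.0014
boxtop 813 med [ 0.6672 -0.0637  0.141 ] rect [663.2 -44.1] [112.8 206.4] 0.7
knob 48 med [0.6169 0.0418 0.1649] rect [617.5  43.7] [16. 37.] 32.5
pot 122 med [ 0.4627 -0.2963  0.0836] rect [ 464.1 -292.4] [67.7 62. ] 57.6
doortop 138 med [0.4552 0.2882 0.1276] rect [454.  290.5] [158.7  23.4] 6.1
rest 307 med [0.4391 0.2729 0.0302] rect [435.4 368.7] [252.1 324.1] 88.6
```

View pics/crop1.png

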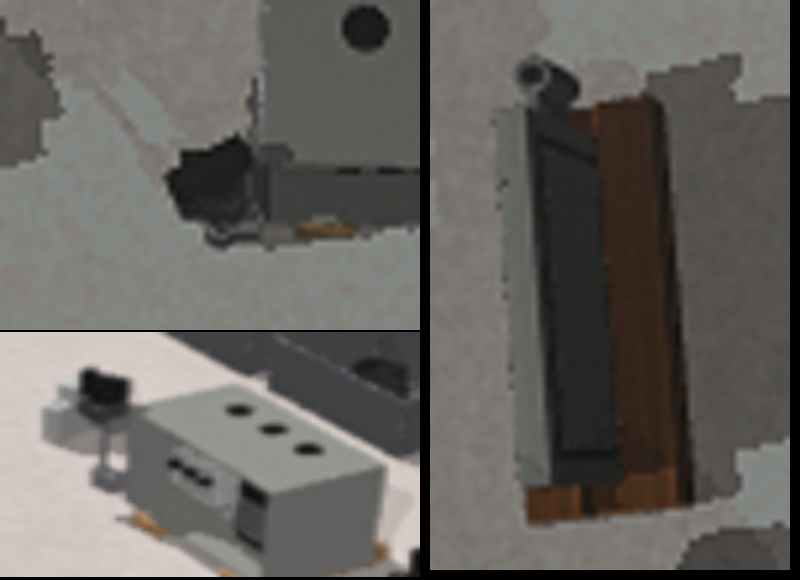

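```bash
cat >> h.py <<'E'
def goto(x,y,z,tx_deg=None):
    s=state();R=s['ee_rot'];d=np.array([x,y,z])-s['eef_pos']
    a=np.degrees(np.arctan2(R[1,0],R[0,0]))
    print('t',round(s['time'],2),'pos',s['eef_pos'].round(4),'txdeg',a.round(2),'F',s['force'].round(1),'w',round(s['grip_width'],4))
    print('tool delta mm',(R.T@d*1000).round(1),'yaw(cw+)',None if tx_deg is None else round((a-tx_deg+180)%360-180,2))
E
python3 - <<'E'
from h import *
for n in ['top','side']:
    z=np.load(n+'0.npz');P=z['P'];H=P[...,2]
    m=(P[...,0]>.6)&(P[...,0]<.75)&(P[...,1]>-.25)&(P[...,1]<.024)&(H>.134)&(H<.146)
    q=P[m];r=cv2.minAreaRect((q[:,:2]*1000).astype(np.float32));print('box',r,q[:,2].mean())
    x=q[:,0];y=q[:,1]
    # front edge: per-y-bin min x / max x ; left edge per-x-bin max y
    b=np.arange(-.13,.01,.006)
    for nm,fn in(('front',np.min),('back',np.max)):
        e=[(t,fn(x[(y>t)&(y<t+.006)])) for t in b];e=np.array(e);p=np.polyfit(e[:,0]+.003,e[:,1],1);print(nm,p.round(4),'deg',np.degrees(np.arctan(-p[0])).round(2))
    b=np.arange(.64,.70,.006)
    for nm,fn in(('left',np.max),('right',np.min)):
        e=np.array([(t,fn(y[(x>t)&(x<t+.006)])) for t in b]);p=np.polyfit(e[:,0]+.003,e[:,1],1);print(nm,p.round(4),np.degrees(np.arctan(p[0])).round(2))
E
```

```text
box ((668.7662963867188, -58.557289123535156), (165.4621124267578, 91.25224304199219), 89.55630493164062) 0.14029140012599517
front [0.0099 0.6247] deg -0.57
back [0.0069 0.7133] deg -0.4
left [0.0176 0.0117] 1.01
right [-0.0073 -0.1361] -0.42
box ((671.2255249023438, -62.161216735839844), (95.51979064941406, 171.09237670898438), 0.07083935290575027) 0.14095874167208877
front [0.0197 0.6277] deg -1.13
back [1.000e-04 7.147e-01] deg -0.0
left [-0.0419  0.0475] -2.4
right [-0.0014 -0.1432] -0.08
```

Call:
{"op": "jog_arm", "data": {"targets": [{"travel": [-0.036,-0.025,-0.001],"yaw": 0},{"travel": [-0.036,-0.025,-0.001],"yaw": 0},{"travel": [-0.036,-0.025,-0.001],"yaw": 0},{"travel": [-0.036,-0.025,-0.001],"yaw": 0},{"travel": [-0.036,-0.025,-0.001],"yaw": 0},{"travel": [-0.036,-0.025,-0.001],"yaw": 0},{"travel": [-0.036,-0.025,-0.001],"yaw": 0},{"travel": [-0.036,-0.025,-0.001],"yaw": 0},{"travel": [-0.036,-0.025,-0.001],"yaw": 0},{"travel": [-0.036,-0.025,-0.001],"yaw": 0}], "grip": 0}}

```text
time: 1.1
eef_pos: [0.4553, 0.2503, 0.2412]
ee_rot: [[-0.955, 0.295, -0.0], [0.295, 0.955, 0.0], [0.0, -0.0, -1.0]]
force: [1.4, -0.1, -0.2]
grip_width: 0.0855
grip_force: 0.0
```

```bash
python3 -c "
from h import *
goto(.617,.045,.25,120.2)"
```

```text
t 1.1 pos [0.4553 0.2503 0.2412] txdeg 162.83 F [ 1.4 -0.1 -0.2] w 0.0855
tool delta mm [-215.1 -148.4   -8.8] yaw(cw+) 42.63
```

Call:
{"op": "jog_arm", "data": {"targets": [{"travel": [-0.043,-0.0297,-0.002],"yaw": 0},{"travel": [-0.043,-0.0297,-0.002],"yaw": 0},{"travel": [-0.043,-0.0297,-0.002],"yaw": 0},{"travel": [-0.043,-0.0297,-0.002],"yaw": 0},{"travel": [-0.043,-0.0297,-0.001],"yaw": 0},{"travel": [0,0,0],"yaw": 8.5},{"travel": [0,0,0],"yaw": 8.5},{"travel": [0,0,0],"yaw": 8.5},{"travel": [0,0,0],"yaw": 8.5},{"travel": [0,0,0],"yaw": 8.5}]}}

```text
time: 2.1
eef_pos: [0.6089, 0.0556, 0.2494]
ee_rot: [[-0.5, 0.866, -0.001], [0.866, 0.5, -0.0], [0.0, -0.001, -1.0]]
force: [-0.1, -0.3, -1.0]
grip_width: 0.0853
grip_force: 0.0
```

Run:
```python
from h import *
goto(.617,.045,.25,120.2)
c=camera('wrist');P=cloud(c);print(np.linalg.inv(c['world_to_cam'])[:3].round(3))
save('w1',cv2.resize(c['frame'],(768,576)));np.savez('w1.npz',f=c['frame'],P=P)
m=(P[...,2]>.162)&(P[...,2]<.175)&(abs(P[...,0]-.617)<.04)&(abs(P[...,1]-.045)<.04)
q=P[m];print(len(q));r=cv2.minAreaRect((q[:,:2]*1000).astype(np.float32));print(r,np.median(q,0))
```

```text
t 2.1 pos [0.6089 0.0556 0.2494] txdeg 119.97 F [-0.1 -0.3 -1. ] w 0.0853
tool delta mm [-13.2   1.7  -0.6] yaw(cw+) -0.23
[[ 0.867 -0.481 -0.135  0.574]
 [ 0.499  0.834  0.235  0.115]
 [-0.001 -0.271  0.963  0.392]]
595
((615.9625244140625, 46.78245544433594), (10.704222679138184, 35.7568244934082), 29.801841735839844) [0.61532602 0.04773489 0.16789221]
```

View pics/w1.png

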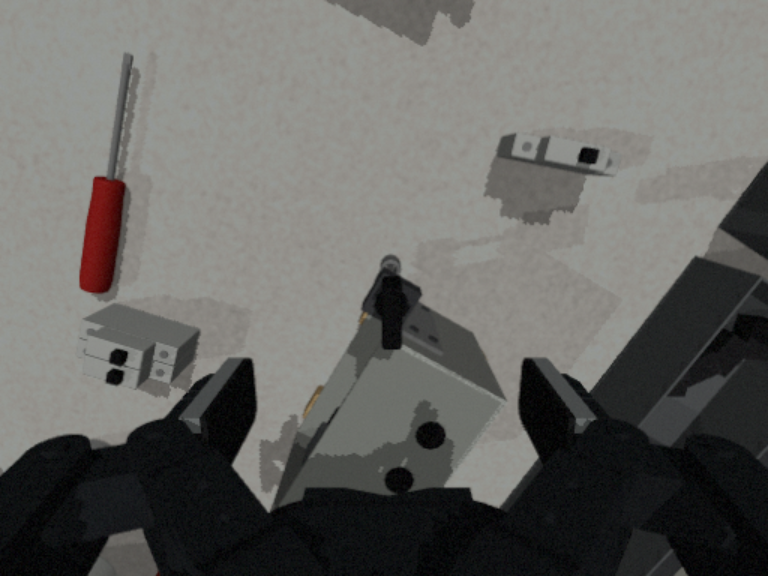

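Wrist view: the knob bar is centred at (391,313), midway between the pads (mid column about 387), and parallel to tool x.

Call:
{"op": "jog_arm", "data": {"targets": [{"travel": [-0.002,0.0003,0.017],"yaw": 0},{"travel": [-0.002,0.0003,0.017],"yaw": 0},{"travel": [-0.002,0.0003,0.017],"yaw": 0},{"travel": [-0.002,0.0003,0.017],"yaw": 0},{"travel": [-0.002,0.0003,0.017],"yaw": 0},{"travel": [-0.002,0.0002,0.01],"yaw": 0},{"travel": [0,0,0.0084],"yaw": 0},{"travel": [0,0,0],"yaw": 0},{"travel": [0,0,0],"yaw": 0},{"travel": [0,0,0],"yaw": 0}]}}

```text
time: 3.15
eef_pos: [0.6171, 0.0462, 0.1474]
ee_rot: [[-0.505, 0.863, 0.001], [0.863, 0.505, 0.0], [-0.0, 0.001, -1.0]]
force: [0.5, 0.1, -0.1]
grip_width: 0.0851
grip_force: 0.0
```

Call:
{"op": "jog_arm", "data": {"targets": [{"travel": [0,0,0],"yaw": 0},{"travel": [0,0,0],"yaw": 0},{"travel": [0,0,0],"yaw": 0},{"travel": [0,0,0],"yaw": 0},{"travel": [0,0,0],"yaw": 0},{"travel": [0,0,0],"yaw": 0},{"travel": [0,0,0],"yaw": 0},{"travel": [0,0,0],"yaw": 0},{"travel": [0,0,0],"yaw": 0},{"travel": [0,0,0],"yaw": 0}], "grip": 1}}

```text
time: 4.15
eef_pos: [0.6168, 0.0462, 0.1467]
ee_rot: [[-0.505, 0.863, 0.0], [0.863, 0.505, 0.0], [0.0, 0.0, -1.0]]
force: [-0.2, 0.9, 3.2]
grip_width: 0.0095
grip_force: 61.6
```

Call:
{"op": "jog_arm", "data": {"targets": [{"travel": [0,0,0],"yaw": -8},{"travel": [0,0,0],"yaw": -8},{"travel": [0,0,0],"yaw": -8},{"travel": [0,0,0],"yaw": -8},{"travel": [0,0,0],"yaw": -8},{"travel": [0,0,0],"yaw": -8},{"travel": [0,0,0],"yaw": -6},{"travel": [0,0,0],"yaw": -4},{"travel": [0,0,0],"yaw": -2},{"travel": [0,0,0],"yaw": 0}]}}

```text
time: 5.15
eef_pos: [0.6168, 0.046, 0.1467]
ee_rot: [[-1.0, -0.006, 0.0], [-0.006, 1.0, 0.0], [-0.0, 0.0, -1.0]]
force: [0.5, 0.1, 3.1]
grip_width: 0.0099
grip_force: 61.8
```

```bash
python3 -c "
from h import *
goto(.617,.045,.26,179.5);print(state()['ft_torque'])"
```

```text
t 5.15 pos [0.6168 0.046  0.1467] txdeg -179.66 F [0.5 0.1 3.1] w 0.0099
tool delta mm [  -0.2   -1.  -113.3] yaw(cw+) 0.84
[-0.04045488 -0.02153008  0.04767292]
```

Call:
{"op": "jog_arm", "data": {"targets": [{"travel": [0,0,0],"yaw": -1},{"travel": [0,0,0],"yaw": -1},{"travel": [0,0,0],"yaw": -1},{"travel": [0,0,0],"yaw": -1},{"travel": [0,0,0],"yaw": 0},{"travel": [0,0,0],"yaw": 0},{"travel": [0,0,0],"yaw": 0},{"travel": [0,0,0],"yaw": 0},{"travel": [0,0,0],"yaw": 0},{"travel": [0,0,0],"yaw": 0}]}}

```text
time: 6.15
eef_pos: [0.6168, 0.0462, 0.1466]
ee_rot: [[-0.997, -0.075, 0.0], [-0.075, 0.997, 0.0], [-0.0, 0.0, -1.0]]
force: [-0.1, 0.7, 5.6]
grip_width: 0.0103
grip_force: 62.0
```

```bash
python3 -c "
from h import *
goto(.617,.045,.26,179.5);print(state()['ft_torque'])"
```

```text
t 6.15 pos [0.6168 0.0462 0.1466] txdeg -175.69 F [-0.1  0.7  5.6] w 0.0103
tool delta mm [  -0.2   -1.2 -113.4] yaw(cw+) 4.81
[ 0.00704777  0.03883746 -0.07499124]
```

Call:
{"op": "jog_arm", "data": {"targets": [{"travel": [0,0,0],"yaw": 2},{"travel": [0,0,-0.003],"yaw": 0},{"travel": [0,0,-0.006],"yaw": 0},{"travel": [0,0,-0.01],"yaw": 0},{"travel": [0,0,-0.01],"yaw": 0},{"travel": [0,0,-0.01],"yaw": 0},{"travel": [0,0,-0.003],"yaw": 0},{"travel": [0,0,0],"yaw": 0},{"travel": [0,0,0],"yaw": 0},{"travel": [0,0,0],"yaw": 0}]}}

```text
time: 7.15
eef_pos: [0.6164, 0.0461, 0.1879]
ee_rot: [[-0.999, -0.041, -0.001], [-0.041, 0.999, -0.0], [0.001, -0.0, -1.0]]
force: [-0.4, 0.2, -0.2]
grip_width: 0.0095
grip_force: 61.5
```

Run:
```python
from h import *
goto(.617,.046,.28,179.5)
c=camera('top');P=cloud(c)
m=(P[...,2]>.18)&(P[...,2]<.23)&(abs(P[...,0]-.617)<.03)&(abs(P[...,1]-.045)<.03)
o=np.zeros((400,800,3),np.uint8)
o[:,:400]=cv2.resize(c['frame'][110:190,195:275],(400,400));c=camera('side')
o[:,400:]=cv2.resize(c['frame'][130:210,220:300],(400,400));save('lift',o)
```

```text
t 7.15 pos [0.6164 0.0461 0.1879] txdeg -177.67 F [-0.4  0.2 -0.2] w 0.0095
tool delta mm [ -0.5  -0.2 -92.1] yaw(cw+) 2.83
```

View pics/lift.png

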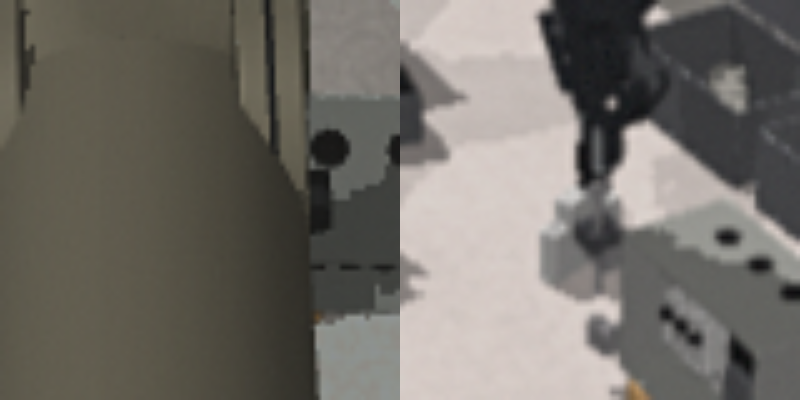

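The side view shows the gripper with the knob raised clear of the housing at (598,235), and the arm hides it in the top view. I'll lift further and carry on.

Call:
{"op": "jog_arm", "data": {"targets": [{"travel": [0,0,-0.017],"yaw": 0},{"travel": [0,0,-0.017],"yaw": 0},{"travel": [0,0,-0.017],"yaw": 0},{"travel": [0,0,-0.017],"yaw": 0},{"travel": [0,0,-0.017],"yaw": 0},{"travel": [0,0,-0.008],"yaw": 0},{"travel": [0.008,-0.016,0],"yaw": 0},{"travel": [0.015,-0.03,0],"yaw": 0},{"travel": [0.015,-0.03,0],"yaw": 0},{"travel": [0.015,-0.03,0],"yaw": 0}]}}

```text
time: 8.25
eef_pos: [0.5665, -0.064, 0.2804]
ee_rot: [[-0.999, -0.04, -0.001], [-0.04, 0.999, -0.0], [0.001, -0.0, -1.0]]
force: [0.2, -0.0, -1.5]
grip_width: 0.0095
grip_force: 61.3
```

Call:
{"op": "jog_arm", "data": {"targets": [{"travel": [0.015,-0.03,0],"yaw": 0},{"travel": [0.015,-0.03,0],"yaw": 0},{"travel": [0.015,-0.03,0],"yaw": 0},{"travel": [0.015,-0.03,0],"yaw": 0},{"travel": [0.015,-0.03,0],"yaw": 0},{"travel": [0.015,-0.03,0],"yaw": 0},{"travel": [0.015,-0.03,0],"yaw": 0},{"travel": [0.008,-0.015,0],"yaw": 0},{"travel": [0,0,0],"yaw": 0},{"travel": [0,0,0],"yaw": 0}]}}

```text
time: 9.25
eef_pos: [0.4636, -0.2913, 0.2808]
ee_rot: [[-0.999, -0.04, -0.001], [-0.04, 0.999, 0.001], [0.001, 0.001, -1.0]]
force: [0.4, -0.1, -1.0]
grip_width: 0.0094
grip_force: 61.3
```

Run:
```python
from h import *
goto(.4615,-.2925,.119,179.5)
c=camera('wrist');P=cloud(c);np.savez('w2.npz',f=c['frame'],P=P)
m=(P[...,2]>.078)&(P[...,2]<.092)&(abs(P[...,0]-.4615)<.06)&(abs(P[...,1]+.2925)<.06)
q=P[m];print('pot',len(q));print(cv2.minEnclosingCircle((q[:,:2]*1000).astype(np.float32)))
o=np.zeros((384,800,3),np.uint8);o[:,:512]=c['frame']
c=camera('side');np.savez('s2.npz',f=c['frame'],P=cloud(c))
o[:,512:]=cv2.resize(c['frame'][160:304,210:318],(288,384));save('pot',o)
```

```text
t 9.25 pos [ 0.4636 -0.2913  0.2808] txdeg -177.73 F [ 0.4 -0.1 -1. ] w 0.0094
tool delta mm [  2.1  -1.3 161.8] yaw(cw+) 2.77
pot 525
((460.12457275390625, -292.98992919921875), 32.7965087890625)
```

View pics/pot.png

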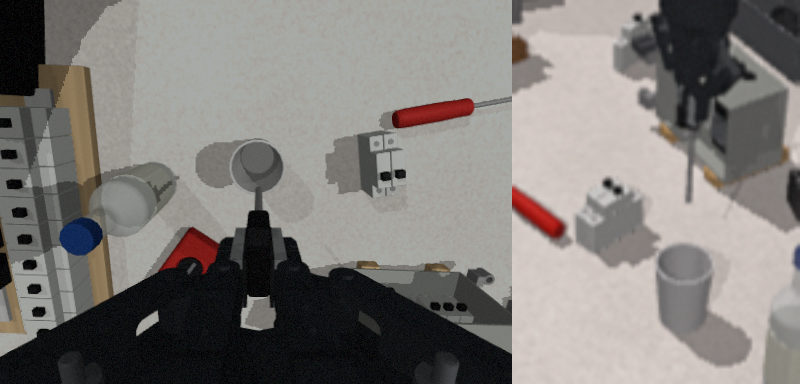

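Wrist view: the pin is held straight, its shaft at (258,200), above the pot mouth at (256,165). The side view confirms the pin is hanging.

Call:
{"op": "jog_arm", "data": {"targets": [{"travel": [0.001,-0.0005,0.01],"yaw": 0},{"travel": [0.001,-0.0005,0.018],"yaw": 0},{"travel": [0.0005,-0.0005,0.018],"yaw": 0},{"travel": [0,0,0.018],"yaw": 0},{"travel": [0,0,0.018],"yaw": 0},{"travel": [0,0,0.018],"yaw": 0},{"travel": [0,0,0.018],"yaw": 0},{"travel": [0,0,0.018],"yaw": 0},{"travel": [0,0,0.014],"yaw": 0},{"travel": [0,0,0.005],"yaw": 0}]}}

```text
time: 10.35
eef_pos: [0.4611, -0.292, 0.1246]
ee_rot: [[-0.999, -0.041, -0.002], [-0.041, 0.999, 0.001], [0.002, 0.001, -1.0]]
force: [0.2, -0.1, -0.6]
grip_width: 0.0096
grip_force: 61.3
```

Call:
{"op": "jog_arm", "data": {"targets": [{"travel": [0,0,0.001],"yaw": 0},{"travel": [0,0,0.001],"yaw": 0},{"travel": [0,0,0.001],"yaw": 0},{"travel": [0,0,0.001],"yaw": 0},{"travel": [0,0,0.001],"yaw": 0},{"travel": [0,0,0],"yaw": 0},{"travel": [0,0,0],"yaw": 0},{"travel": [0,0,0],"yaw": 0},{"travel": [0,0,0],"yaw": 0},{"travel": [0,0,0],"yaw": 0}]}}

```text
time: 11.35
eef_pos: [0.4618, -0.2929, 0.1215]
ee_rot: [[-0.999, -0.041, 0.0], [-0.041, 0.999, 0.0], [-0.0, 0.0, -1.0]]
force: [-0.0, -0.5, -0.1]
grip_width: 0.0094
grip_force: 61.3
```

Call:
{"op": "jog_arm", "data": {"targets": [{"travel": [0,0,0.001],"yaw": 0},{"travel": [0,0,0.001],"yaw": 0},{"travel": [0,0,0.001],"yaw": 0},{"travel": [0,0,0.0005],"yaw": 0},{"travel": [0,0,0],"yaw": 0},{"travel": [0,0,0],"yaw": 0},{"travel": [0,0,0],"yaw": 0},{"travel": [0,0,0],"yaw": 0},{"travel": [0,0,0],"yaw": 0},{"travel": [0,0,0],"yaw": 0}]}}

```text
time: 12.35
eef_pos: [0.4618, -0.2929, 0.118]
ee_rot: [[-0.999, -0.041, -0.0], [-0.041, 0.999, 0.0], [0.0, 0.0, -1.0]]
force: [1.3, 0.7, -1.1]
grip_width: 0.0097
grip_force: 61.3
```

Call:
{"op": "jog_arm", "data": {"targets": [{"travel": [0,0,0.0005],"yaw": 0},{"travel": [0,0,0.0005],"yaw": 0},{"travel": [0,0,0.0005],"yaw": 0},{"travel": [0,0,0],"yaw": 0},{"travel": [0,0,0],"yaw": 0},{"travel": [0,0,0],"yaw": 0},{"travel": [0,0,0],"yaw": 0},{"travel": [0,0,0],"yaw": 0},{"travel": [0,0,0],"yaw": 0},{"travel": [0,0,0],"yaw": 0}]}}

```text
time: 13.35
eef_pos: [0.4618, -0.2929, 0.1164]
ee_rot: [[-0.999, -0.04, -0.0], [-0.04, 0.999, 0.0], [0.0, 0.0, -1.0]]
force: [0.1, 0.2, -0.4]
grip_width: 0.0095
grip_force: 61.4
```

Call:
{"op": "jog_arm", "data": {"targets": [{"travel": [0,0,0.0005],"yaw": 0},{"travel": [0,0,0.0005],"yaw": 0},{"travel": [0,0,0.0005],"yaw": 0},{"travel": [0,0,0.0005],"yaw": 0},{"travel": [0,0,0],"yaw": 0},{"travel": [0,0,0],"yaw": 0},{"travel": [0,0,0],"yaw": 0},{"travel": [0,0,0],"yaw": 0},{"travel": [0,0,0],"yaw": 0},{"travel": [0,0,0],"yaw": 0}]}}

```text
time: 14.35
eef_pos: [0.4624, -0.2933, 0.1157]
ee_rot: [[-0.999, -0.04, 0.002], [-0.04, 0.999, -0.0], [-0.002, -0.0, -1.0]]
force: [-1.6, 0.7, 12.4]
grip_width: 0.0095
grip_force: 63.2
```

Call:
{"op": "jog_arm", "data": {"targets": [{"travel": [0,0,-0.0008],"yaw": 0},{"travel": [0,0,0],"yaw": 0},{"travel": [0,0,0],"yaw": 0},{"travel": [0,0,0],"yaw": 0},{"travel": [0,0,0],"yaw": 0},{"travel": [0,0,0],"yaw": 0},{"travel": [0,0,0],"yaw": 0},{"travel": [0,0,0],"yaw": 0},{"travel": [0,0,0],"yaw": 0},{"travel": [0,0,0],"yaw": 0}], "grip": 0.78}}

```text
time: 15.35
eef_pos: [0.4618, -0.293, 0.1153]
ee_rot: [[-0.999, -0.041, 0.0], [-0.041, 0.999, 0.0], [-0.0, 0.0, -1.0]]
force: [-0.0, 0.4, -0.5]
grip_width: 0.0189
grip_force: 0.0
```

Run:
```python
from h import *
goto(.4615,-.2925,.119,179.5)
o=np.zeros((384,800,3),np.uint8);c=camera('wrist');o[:,:512]=c['frame']
c=camera('side')
o[:,512:]=cv2.resize(c['frame'][160:304,210:318],(288,384));save('pot2',o)
```

```text
t 15.35 pos [ 0.4618 -0.293   0.1153] txdeg -177.68 F [-0.   0.4 -0.5] w 0.0189
tool delta mm [ 0.3  0.5 -3.7] yaw(cw+) 2.82
```

View pics/pot2.png

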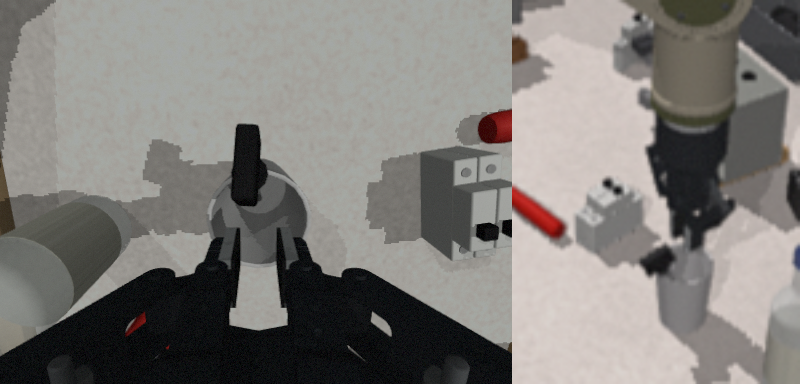

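Wrist view: the pin stands in the pot leaning toward the robot, knob at (247,165) above the rim, and the fingers are clear of it. I'll lift off and go to the door.

Call:
{"op": "jog_arm", "data": {"targets": [{"travel": [0,0,-0.015],"yaw": 0},{"travel": [0,0,-0.022],"yaw": 0},{"travel": [0,0,-0.022],"yaw": 0},{"travel": [0,0,-0.022],"yaw": 0},{"travel": [0,0,-0.022],"yaw": 0},{"travel": [0,0.02,-0.022],"yaw": 0},{"travel": [0,0.04,0],"yaw": 0},{"travel": [0,0.045,0],"yaw": 0},{"travel": [0,0.045,0],"yaw": 0},{"travel": [0,0.045,0],"yaw": 0}]}}

```text
time: 16.45
eef_pos: [0.4536, -0.0967, 0.2417]
ee_rot: [[-0.999, -0.04, 0.002], [-0.04, 0.999, -0.0], [-0.002, -0.0, -1.0]]
force: [1.3, 0.5, -0.5]
grip_width: 0.0187
grip_force: 0.0
```

Call:
{"op": "jog_arm", "data": {"targets": [{"travel": [0,0.045,0],"yaw": 0},{"travel": [0,0.045,0],"yaw": 0},{"travel": [0,0.045,0],"yaw": 0},{"travel": [0,0.045,0],"yaw": 0},{"travel": [0,0.045,0],"yaw": 0},{"travel": [0,0.045,0],"yaw": 0},{"travel": [0,0.045,0],"yaw": 0},{"travel": [0,0.045,0],"yaw": 0},{"travel": [0,0.03,0],"yaw": -4.5},{"travel": [0,0,0],"yaw": 0}], "grip": 0}}

```text
time: 17.45
eef_pos: [0.4366, 0.296, 0.2411]
ee_rot: [[-0.992, -0.127, 0.0], [-0.127, 0.992, 0.001], [-0.0, 0.001, -1.0]]
force: [0.0, -0.2, -0.1]
grip_width: 0.0853
grip_force: 0.0
```

Run:
```python
from h import *
goto(.4516,.2915,.100,-173.1)
c=camera('wrist');P=cloud(c);np.savez('w3.npz',f=c['frame'],P=P)
X,Y,H=P[...,0],P[...,1],P[...,2]
m=(H>.123)&(H<.134)&(abs(X-.45)<.1)&(abs(Y-.29)<.03)
q=P[m];print('door',len(q),cv2.minAreaRect((q[:,:2]*1000).astype(np.float32)),q[:,2].mean())
m=(H>.086)&(H<.1)&(X>.52)&(X<.58)&(abs(Y-.30)<.03)
q=P[m];print('knuckle',len(q),q.mean(0) if len(q) else 0,cv2.minAreaRect((q[:,:2]*1000).astype(np.float32)))
save('w3',c['frame'])
```

```text
t 17.45 pos [0.4366 0.296  0.2411] txdeg -172.7 F [ 0.  -0.2 -0.1] w 0.0853
tool delta mm [-14.2  -6.5 141.1] yaw(cw+) 0.4
door 2584 ((451.4920349121094, 292.01031494140625), (160.8480987548828, 13.995339393615723), 7.138656139373779) 0.12792992657545607
knuckle 61 [0.54929171 0.30628476 0.09323068] ((539.9298706054688, 308.60479736328125), (13.223489761352539, 36.69652557373047), 71.69684600830078)
```

View pics/w3.png

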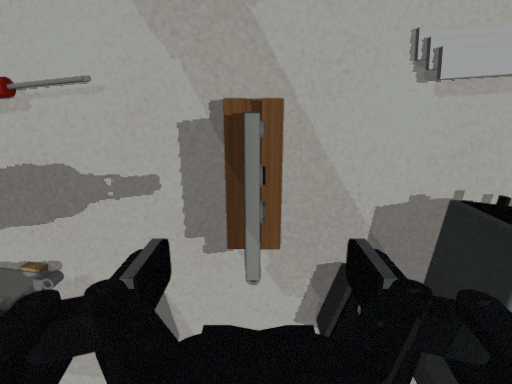

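Wrist view: the door top edge is centred at (252,195), the knuckle at (253,282), and the buttons on the right (+y) side. The wrist and top cameras agree within 0.2 mm.

Call:
{"op": "jog_arm", "data": {"targets": [{"travel": [-0.004,-0.0016,0.015],"yaw": 0},{"travel": [-0.004,-0.0016,0.02],"yaw": 0},{"travel": [-0.004,-0.0016,0.02],"yaw": 0},{"travel": [-0.0025,-0.0011,0.02],"yaw": 0.1},{"travel": [0,0,0.02],"yaw": 0},{"travel": [0,0,0.018],"yaw": 0},{"travel": [0,0,0.016],"yaw": 0},{"travel": [0,0,0.012],"yaw": 0},{"travel": [0,0,0],"yaw": 0},{"travel": [0,0,0],"yaw": 0}]}}

```text
time: 18.5
eef_pos: [0.4537, 0.2871, 0.1001]
ee_rot: [[-0.993, -0.116, 0.001], [-0.116, 0.993, 0.0], [-0.001, 0.0, -1.0]]
force: [-0.7, -0.2, 0.4]
grip_width: 0.0855
grip_force: 0.0
```

Call:
{"op": "jog_arm", "data": {"targets": [{"travel": [0,0,0],"yaw": 0},{"travel": [0,0,0],"yaw": 0},{"travel": [0,0,0],"yaw": 0},{"travel": [0,0,0],"yaw": 0},{"travel": [0,0,0],"yaw": 0},{"travel": [0,0,0],"yaw": 0},{"travel": [0,0,0],"yaw": 0},{"travel": [0,0,0],"yaw": 0},{"travel": [0,0,0],"yaw": 0},{"travel": [0,0,0],"yaw": 0}], "grip": 1}}

```text
time: 19.5
eef_pos: [0.4531, 0.2885, 0.0996]
ee_rot: [[-0.993, -0.118, 0.0], [-0.118, 0.993, 0.002], [-0.001, 0.001, -1.0]]
force: [-0.5, 6.1, 0.4]
grip_width: 0.013
grip_force: 59.0
```

```bash
python3 -c "
from h import *
goto(.4515,.2920,.19,-180.5);print(state()['ft_torque'])"
```

```text
t 19.5 pos [0.4531 0.2885 0.0996] txdeg -173.23 F [-0.5  6.1  0.4] w 0.013
tool delta mm [  1.1   3.8 -90.4] yaw(cw+) 7.27
[1.58932275 0.16381637 0.20034808]
```

Call:
{"op": "jog_arm", "data": {"targets": [{"travel": [0,0.001,0],"yaw": 0},{"travel": [0,0.001,0],"yaw": 0},{"travel": [0,0.0008,0],"yaw": 0},{"travel": [0,0,0],"yaw": 0},{"travel": [0,0,-0.003],"yaw": 0},{"travel": [0,0,-0.004],"yaw": 0},{"travel": [0,0,-0.004],"yaw": 0},{"travel": [0,0,0],"yaw": 0},{"travel": [0,0,0],"yaw": 0},{"travel": [0,0,0],"yaw": 0}]}}

```text
time: 20.5
eef_pos: [0.4528, 0.2901, 0.1101]
ee_rot: [[-0.993, -0.117, -0.0], [-0.117, 0.993, -0.0], [0.0, -0.0, -1.0]]
force: [0.0, 0.5, -2.2]
grip_width: 0.013
grip_force: 58.6
```

```bash
python3 -c "
from h import *
goto(.4515,.2920,.19,-180.5);print(state()['ft_torque'])"
```

```text
t 20.5 pos [0.4528 0.2901 0.1101] txdeg -173.28 F [ 0.   0.5 -2.2] w 0.013
tool delta mm [  1.    2.1 -79.9] yaw(cw+) 7.22
[-0.02349988 -0.01074927  0.05624553]
```

Call:
{"op": "jog_arm", "data": {"targets": [{"travel": [0,0,-0.008],"yaw": 0},{"travel": [0,0,-0.016],"yaw": 0},{"travel": [0,0,-0.018],"yaw": 0},{"travel": [0,0,-0.018],"yaw": 0},{"travel": [0,0,-0.012],"yaw": 0},{"travel": [0,0,-0.008],"yaw": 0},{"travel": [0,-0.01,0],"yaw": 1.8},{"travel": [0,-0.02,0],"yaw": 1.8},{"travel": [0,-0.03,0],"yaw": 1.8},{"travel": [0,-0.03,0],"yaw": 1.8}]}}

```text
time: 21.5
eef_pos: [0.4577, 0.1974, 0.1892]
ee_rot: [[-1.0, 0.012, -0.002], [0.012, 1.0, -0.001], [0.002, -0.001, -1.0]]
force: [1.0, -0.3, -2.2]
grip_width: 0.0131
grip_force: 58.6
```

Call:
{"op": "jog_arm", "data": {"targets": [{"travel": [0,-0.03,0],"yaw": 0},{"travel": [0,-0.03,0],"yaw": 0},{"travel": [0,-0.03,0],"yaw": 0},{"travel": [0,-0.03,0],"yaw": 0},{"travel": [0,-0.02,0],"yaw": 0},{"travel": [0,-0.01,0],"yaw": 0},{"travel": [0,0,0],"yaw": 0},{"travel": [0,0,0],"yaw": 0},{"travel": [0,0,0],"yaw": 0},{"travel": [0,0,0],"yaw": 0}]}}

```text
time: 22.5
eef_pos: [0.4568, 0.0513, 0.1902]
ee_rot: [[-1.0, 0.007, -0.0], [0.007, 1.0, 0.0], [0.0, 0.0, -1.0]]
force: [-0.6, -0.4, -2.9]
grip_width: 0.0128
grip_force: 58.4
```

Run:
```python
from h import *
goto(.455,.047,.19,-180.5);s=state();print(s['ft_torque'])
o=np.zeros((600,800,3),np.uint8)
for i,n in enumerate(['top','side','wrist']):
    c=camera(n);np.savez(f'{n}4.npz',f=c['frame'],P=cloud(c),w=c['world_to_cam'],K=c['camera_matrix'],D=c['distortion'])
    f=c['frame']
    if n=='top': o[:300,:400]=cv2.resize(f[120:240,160:320],(400,300))
    if n=='side': o[300:,:400]=cv2.resize(f[100:220,190:350],(400,300))
    if n=='wrist': o[:300,400:]=cv2.resize(f,(400,300))
save('pre',o)
```

```text
t 22.5 pos [0.4568 0.0513 0.1902] txdeg 179.61 F [-0.6 -0.4 -2.9] w 0.0128
tool delta mm [ 1.7 -4.4  0.2] yaw(cw+) 0.11
[0.03388861 0.04941489 0.01672124]
```

View pics/pre.png

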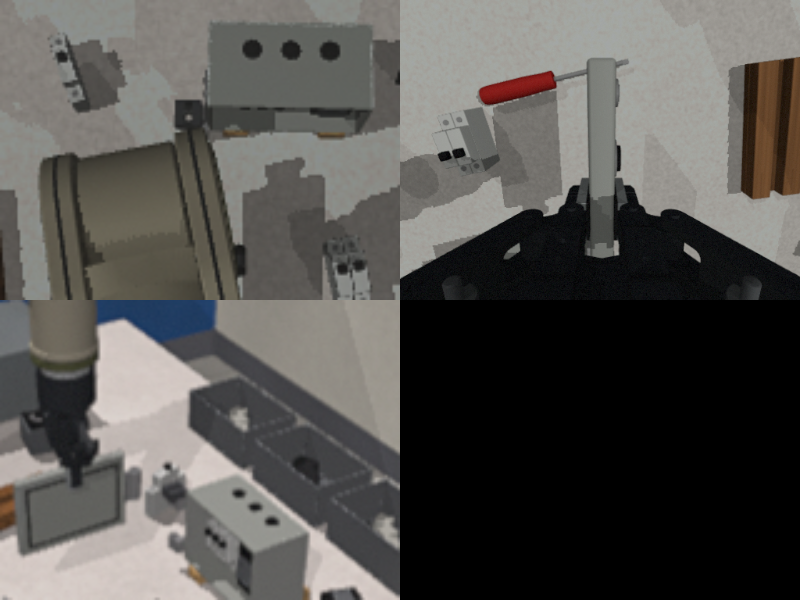

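Top crop: the dark housing is clear at (188,113). Side crop: the door hangs upright with its knuckle at (133,483), pointing at the hinge. The wrist view shows the door's top edge aligned with the tool.

Run:
```python
from h import *
def rect(P,name,x,y,z):
    m=(P[...,0]>x[0])&(P[...,0]<x[1])&(P[...,1]>y[0])&(P[...,1]<y[1])&(P[...,2]>z[0])&(P[...,2]<z[1])
    q=P[m]
    if len(q)>5: print(name,len(q),'mean',(q.mean(0)*1000).round(1),[np.round(a,1) for a in cv2.minAreaRect((q[:,:2]*1000).astype(np.float32))])
    else: print(name,len(q))
T=np.load('top4.npz')['P'];S=np.load('side4.npz')['P'];W=np.load('wrist4.npz')['P']
for n,P in(('top',T),('side',S),('w1',np.load('w1.npz')['P'])):
    rect(P,n+' housing',(.59,.645),(.027,.075),(.131,.145))
    rect(P,n+' boxtop',(.60,.75),(-.2,.024),(.134,.146))
zb=.1902-.1096+.022; print('expect bottom',zb,'top',zb+.116)
for n,P in(('side',S),('wrist',W)):
    rect(P,n+' doortop',(.35,.56),(0,.1),(zb+.116-.005,zb+.116+.006))
    rect(P,n+' knuckle',(.537,.57),(0.02,.08),(zb+.03,zb+.088))
    m=(P[...,0]>.36)&(P[...,0]<.535)&(P[...,1]>.01)&(P[...,1]<.08)&(P[...,2]>.09)&(P[...,2]<.23)
    q=P[m];print(n,'door ranges',np.percentile(q,[.5,99.5],axis=0).round(4).tolist())
    # face -y plane fit
    a=q[(q[:,2]<zb+.11)&(q[:,2]>zb+.003)]
    if len(a)>50:
        A=np.c_[a[:,0]-.457,a[:,2]-.17,np.ones(len(a))];k=np.linalg.lstsq(A,a[:,1],rcond=None)[0];r=a[:,1]-A@k
        g=abs(r)<.004;k=np.linalg.lstsq(A[g],a[g,1],rcond=None)[0];print(n,'plane y=',k.round(4),g.sum(),len(a))
```

```text
top housing 95 mean [616.7  45.5 136.9] [array([616.9,  45.5]), array([26.4, 25.6]), np.float64(1.0)]
top boxtop 2211 mean [668.  -58.8 140.3] [array([669.1, -58.8]), array([165.6,  91.7]), np.float64(90.0)]
side housing 46 mean [618.3  43.7 136.9] [array([618.6,  45. ]), array([33.3, 32.1]), np.float64(10.0)]
side boxtop 754 mean [669.4 -67.  141.1] [array([672.2, -61.9]), array([ 95.2, 170.3]), np.float64(0.3)]
w1 housing 478 mean [616.3  46.7 137.7] [array([623.9,  45.3]), array([32. , 46.7]), np.float64(80.1)]
w1 boxtop 8461 mean [662.8 -26.7 140.4] [array([668. , -48.2]), array([ 91.3, 144.6]), np.float64(0.2)]
expect bottom 0.1026 top 0.21860000000000002
side doortop 147 mean [451.3  47.9 218.6] [array([457.1,  45.8]), array([ 31.5, 157.6]), np.float64(85.3)]
side knuckle 96 mean [552.3  48.  164.5] [array([552.6,  48.5]), array([30.6, 16.6]), np.float64(14.0)]
side door ranges [[0.3784, 0.0309, 0.1048], [0.5333, 0.0606, 0.2244]]
side plane y= [-0.0119 -0.0271  0.045 ] 942 1106
wrist doortop 9177 mean [425.2  51.2 218.8] [array([431.1,  47.8]), array([110.2,  39.7]), np.float64(9.9)]
wrist knuckle 0
wrist door ranges [[0.376, 0.0322, 0.1684], [0.4846, 0.07, 0.2289]]
wrist plane y= [ 0.0408 -0.2009  0.0646] 412 1172
```

Run:
```python
from h import *
S=np.load('side4.npz')['P'];W=np.load('wrist4.npz')['P'];W3=np.load('w3.npz')['P']
def sel(P,x,y,z):
    return P[(P[...,0]>x[0])&(P[...,0]<x[1])&(P[...,1]>y[0])&(P[...,1]<y[1])&(P[...,2]>z[0])&(P[...,2]<z[1])]
for n,P in(('W',W),('S',S)):
    q=sel(P,(.37,.43),(.046,.057),(.21,.228));print(n,'top left',len(q),q[:,2].mean(),np.polyfit(q[:,0]-.4,q[:,2],1).round(4))
    q=sel(P,(.485,.535),(.046,.057),(.21,.228));print(n,'top right',len(q),q[:,2].mean() if len(q) else 0)
q=sel(W,(.36,.43),(.03,.07),(.213,.2245));h=q[:,2].mean()
print('W end x',np.percentile(q[:,0],[.2,1]).round(4))
for a in np.arange(.38,.43,.01):
    t=sel(W,(a,a+.01),(.03,.07),(.2135,.2245));print(round(a+.005,3),np.percentile(t[:,1],[2,50,98]).round(4),t[:,2].mean().round(4))
q=sel(W3,(.36,.43),(.25,.31),(.1225,.1335));print('W3 end x',np.percentile(q[:,0],[.2,1]).round(4))
# side: knuckle & panel face by height bands near borders
for z in (.106,.115,.15,.18,.205,.213):
    q=sel(S,(.375,.39),(.03,.06),(z-.004,z+.004));r=sel(S,(.515,.532),(.03,.06),(z-.004,z+.004));k=sel(S,(.54,.57),(.03,.06),(z-.004,z+.004))
    print(z,*[ (len(t),np.median(t[:,0]).round(4),np.median(t[:,1]).round(4)) if len(t) else 0 for t in(q,r,k)])
# same test on box front-left? side face of box right (-y) plane
q=sel(S,(.63,.70),(-.16,-.135),(.04,.13));A=np.c_[q[:,0]-.66,q[:,2]-.09,np.ones(len(q))];print('box -y face',len(q),np.linalg.lstsq(A,q[:,1],rcond=None)[0].round(4))
q=sel(S,(.61,.64),(-.12,.0),(.04,.13));A=np.c_[q[:,1]+.06,q[:,2]-.09,np.ones(len(q))];print('box front',len(q),np.linalg.lstsq(A,q[:,0],rcond=None)[0].round(4))
```

```text
W top left 4056 0.21893278814377393 [0.0018 0.2189]
W top right 25 0.21851639832541458
S top left 41 0.2174064439888719 [-0.0004  0.2174]
S top right 31 0.2167814883491468
W end x [0.3755 0.376 ]
0.385 [0.0448 0.0514 0.0581] 0.2188
0.395 [0.0447 0.0513 0.0582] 0.2188
0.405 [0.0446 0.0513 0.0579] 0.2188
0.415 [0.0444 0.0512 0.0579] 0.2188
0.425 [0.0446 0.0511 0.058 ] 0.2188
W3 end x [0.3713 0.372 ]
0.106 (5, np.float64(0.3843), np.float64(0.0511)) (5, np.float64(0.5229), np.float64(0.0485)) 0
0.115 (9, np.float64(0.3818), np.float64(0.0484)) (5, np.float64(0.525), np.float64(0.0466)) 0
0.15 (9, np.float64(0.3855), np.float64(0.0501)) (7, np.float64(0.5223), np.float64(0.045)) (10, np.float64(0.5522), np.float64(0.0474))
0.18 (7, np.float64(0.3821), np.float64(0.0465)) (7, np.float64(0.5264), np.float64(0.0446)) (13, np.float64(0.5579), np.float64(0.0488))
0.205 (9, np.float64(0.3843), np.float64(0.0437)) (8, np.float64(0.5223), np.float64(0.0443)) 0
0.213 (9, np.float64(0.3842), np.float64(0.0463)) (12, np.float64(0.5231), np.float64(0.046)) 0
box -y face 348 [-0.0037 -0.0019 -0.1421]
box front 60 [0.026  0.0645 0.6368]
```

Run:
```python
from h import *
S=np.load('side4.npz')['P'];W=np.load('wrist4.npz')['P'];W3=np.load('w3.npz')['P']
def sel(P,x,y,z):
    return P[(P[...,0]>x[0])&(P[...,0]<x[1])&(P[...,1]>y[0])&(P[...,1]<y[1])&(P[...,2]>z[0])&(P[...,2]<z[1])]
def zf(q,nm):
    c=q.mean(0);A=np.c_[q[:,:2]-c[:2],np.ones(len(q))];k=np.linalg.lstsq(A,q[:,2],rcond=None)[0];r=q[:,2]-A@k;print(nm,len(q),k.round(4),'std',r.std().round(5))
zf(sel(W,(.38,.43),(.046,.0565),(.214,.224)),'top face now')
q=sel(W3,(.38,.43),(.25,.31),(.1235,.1325));a=np.radians(7.14);v=(q[:,1]-.292)*np.cos(a)-(q[:,0]-.4515)*np.sin(a);zf(q[abs(v)<.0053],'top face before')
zf(sel(W,(.3,.5),(-.1,.0),(-.01,.01)),'bench')
def yf(q,nm):
    g=np.ones(len(q),bool)
    for _ in range(4):
        A=np.c_[q[:,0]-.457,q[:,2]-.16,np.ones(len(q))];k=np.linalg.lstsq(A[g],q[g,1],rcond=None)[0];r=q[:,1]-A@k;g=abs(r)<.005
    print(nm,g.sum(),len(q),k.round(4),r[g].std().round(4))
l=sel(S,(.379,.389),(.035,.062),(.107,.213));r=sel(S,(.521,.531),(.035,.062),(.107,.213))
yf(l,'L');yf(r,'R');yf(np.r_[l,r],'LR')
yf(sel(S,(.395,.435),(.035,.065),(.118,.2)),'panelL');yf(sel(S,(.475,.515),(.035,.065),(.118,.2)),'panelR')
S0=np.load('side0.npz')['P']
q=S0[(S0[...,2]>.05)&(S0[...,2]<.12)&(abs(S0[...,0]-.45)<.08)&(abs(S0[...,1]-.285)<.03)]
q=q.copy();v=(q[:,1]-.292)*np.cos(a)-(q[:,0]-.4515)*np.sin(a);q[:,1]=v;yf(q[abs(v)<.015],'before door')
```

```text
top face now 3478 [-0.      0.0178  0.219 ] std 0.00062
top face before 733 [-0.002   0.0053  0.1281] std 0.00068
bench 15098 [-0.0003 -0.0007  0.0002] std 0.00078
L 80 101 [-0.22   -0.0253  0.0309] 0.0023
R 61 63 [ 0.0974 -0.0255  0.0384] 0.0022
LR 143 164 [-0.0113 -0.0238  0.046 ] 0.0023
panelL 213 218 [ 0.0136 -0.0255  0.0458] 0.002
panelR 194 206 [-0.0546 -0.016   0.0466] 0.0023
before door 512 569 [-0.0055  0.0125 -0.0065] 0.0024
```

Call:
{"op": "jog_arm", "data": {"targets": [{"travel": [0,-0.001,0.005],"yaw": 0},{"travel": [-0.003,-0.001,0.011],"yaw": 0},{"travel": [-0.005,-0.001,0.014],"yaw": 0},{"travel": [-0.005,-0.001,0.014],"yaw": 0},{"travel": [-0.005,-0.001,0.014],"yaw": 0},{"travel": [-0.005,-0.0004,0.012],"yaw": 0},{"travel": [-0.002,0,0.008],"yaw": 0},{"travel": [0,0,0.003],"yaw": 0},{"travel": [0,0,0],"yaw": 0},{"travel": [0,0,0],"yaw": 0}]}}

```text
time: 23.65
eef_pos: [0.4819, 0.0449, 0.1097]
ee_rot: [[-1.0, 0.008, 0.001], [0.008, 1.0, 0.0], [-0.001, 0.0, -1.0]]
force: [-0.0, -0.2, -3.1]
grip_width: 0.0129
grip_force: 58.4
```

Call:
{"op": "jog_arm", "data": {"targets": [{"travel": [0,0,0],"yaw": 0},{"travel": [0,0,0],"yaw": 0},{"travel": [0,0,0],"yaw": 0},{"travel": [0,0,0],"yaw": 0},{"travel": [0,0,0],"yaw": 0},{"travel": [0,0,0],"yaw": 0},{"travel": [0,0,0],"yaw": 0},{"travel": [0,0,0],"yaw": 0},{"travel": [0,0,0],"yaw": 0},{"travel": [0,0,0],"yaw": 0}]}}

```text
time: 24.65
eef_pos: [0.4818, 0.0448, 0.1093]
ee_rot: [[-1.0, 0.008, -0.0], [0.008, 1.0, 0.0], [0.0, 0.0, -1.0]]
force: [-0.3, 1.1, -3.2]
grip_width: 0.013
grip_force: 58.4
```

Run:
```python
from h import *
goto(.5191,.0455,.1094,179.6)
S=cloud(camera('side'));W=cloud(camera('wrist'))
def sel(P,x,y,z):
    return P[(P[...,0]>x[0])&(P[...,0]<x[1])&(P[...,1]>y[0])&(P[...,1]<y[1])&(P[...,2]>z[0])&(P[...,2]<z[1])]
q=sel(W,(.38,.46),(.035,.057),(.133,.143));print('top z',q[:,2].mean(),'y mid',np.percentile(q[:,1],[2,50,98]).round(4),'end x',np.percentile(q[:,0],.2))
k=sel(S,(.57,.6),(.02,.07),(.05,.115));print('knuckle',len(k),np.percentile(k,[3,50,97],axis=0).round(4).tolist())
for nm,z in(('lower',(.028,.058)),('upper',(.1,.124))):
    f=sel(S,(.60,.632),(.02,.07),z);print(nm,len(f),np.percentile(f,[3,50,97],axis=0).round(4).tolist())
```

```text
t 24.65 pos [0.4818 0.0448 0.1093] txdeg 179.52 F [-0.3  1.1 -3.2] w 0.013
tool delta mm [-37.3   1.   -0.1] yaw(cw+) -0.08
top z 0.13785301696896243 y mid [0.0385 0.0452 0.0518] end x 0.40050619407426485
knuckle 69 [[0.5706, 0.035, 0.0608], [0.58, 0.0412, 0.0867], [0.5905, 0.053, 0.1057]]
lower 59 [[0.6124, 0.0232, 0.0322], [0.6205, 0.0349, 0.0476], [0.631, 0.0528, 0.0562]]
upper 32 [[0.6101, 0.0231, 0.1018], [0.6205, 0.0295, 0.1145], [0.6306, 0.046, 0.1229]]
```

Call:
{"op": "jog_arm", "data": {"targets": [{"travel": [-0.003,0.0003,0],"yaw": 0},{"travel": [-0.006,0.0003,0],"yaw": 0},{"travel": [-0.006,0.0003,0],"yaw": 0},{"travel": [-0.006,0,0],"yaw": 0},{"travel": [-0.006,0,0],"yaw": 0},{"travel": [-0.005,0,0],"yaw": 0},{"travel": [-0.0033,0,0],"yaw": 0},{"travel": [-0.002,0,0],"yaw": 0},{"travel": [0,0,0],"yaw": 0},{"travel": [0,0,0],"yaw": 0}]}}

```text
time: 25.75
eef_pos: [0.5189, 0.0454, 0.1093]
ee_rot: [[-1.0, 0.008, -0.0], [0.008, 1.0, 0.0], [0.0, 0.0, -1.0]]
force: [0.2, 0.6, -3.1]
grip_width: 0.013
grip_force: 58.4
```

Call:
{"op": "jog_arm", "data": {"targets": [{"travel": [0,0,0],"yaw": 0},{"travel": [0,0,0],"yaw": 0},{"travel": [0,0,0],"yaw": 0},{"travel": [0,0,0],"yaw": 0},{"travel": [0,0,0],"yaw": 0},{"travel": [0,0,0],"yaw": 0},{"travel": [0,0,0],"yaw": 0},{"travel": [0,0,0],"yaw": 0},{"travel": [0,0,0],"yaw": 0},{"travel": [0,0,0],"yaw": 0}]}}

```text
time: 26.75
eef_pos: [0.5191, 0.0454, 0.1093]
ee_rot: [[-1.0, 0.008, 0.0], [0.008, 1.0, 0.0], [-0.0, 0.0, -1.0]]
force: [-0.5, 0.3, -2.7]
grip_width: 0.0129
grip_force: 58.4
```

Run:
```python
from h import *
goto(.5191,.0455,.1094,179.6);print(state()['ft_torque'])
cs=camera('side');cw=camera('wrist');ct=camera('top');S=cloud(cs);W=cloud(cw)
np.savez('side5.npz',f=cs['frame'],P=S)
def sel(P,x,y,z):
    return P[(P[...,0]>x[0])&(P[...,0]<x[1])&(P[...,1]>y[0])&(P[...,1]<y[1])&(P[...,2]>z[0])&(P[...,2]<z[1])]
q=sel(W,(.41,.5),(.035,.057),(.133,.143));print('top z',q[:,2].mean(),'y mid',np.percentile(q[:,1],[2,50,98]).round(4),'end x',np.percentile(q[:,0],.2))
q=q[abs(q[:,1]-np.median(q[:,1]))<.005];print(np.linalg.lstsq(np.c_[q[:,:2]-q[:,:2].mean(0),np.ones(len(q))],q[:,2],rcond=None)[0].round(4))
for nm,z in(('lower',(.032,.053)),('door',(.058,.102)),('upper',(.107,.123))):
    f=sel(S,(.59,.632),(.02,.07),z);print(nm,len(f),np.percentile(f,[3,50,97],axis=0).round(4).tolist())
o=np.zeros((600,800,3),np.uint8)
o[:,:480]=cv2.resize(cs['frame'][130:230,225:305],(480,600),interpolation=cv2.INTER_CUBIC)
o[:300,480:]=cv2.resize(ct['frame'][125:225,195:302],(320,300));o[300:540,480:]=cv2.resize(cw['frame'],(320,240))
save('fin',o)
```

```text
t 26.75 pos [0.5191 0.0454 0.1093] txdeg 179.52 F [-0.5  0.3 -2.7] w 0.0129
tool delta mm [-0.   0.1 -0.1] yaw(cw+) -0.08
[ 0.05282916 -0.01987464 -0.01239792]
top z 0.13784646624358762 y mid [0.0391 0.0458 0.0524] end x 0.437818762301413
[0.0019 0.0075 0.138 ]
lower 49 [[0.5923, 0.0218, 0.0326], [0.6154, 0.0324, 0.0432], [0.6308, 0.0501, 0.0521]]
door 96 [[0.5918, 0.0242, 0.0596], [0.6127, 0.0403, 0.0794], [0.6307, 0.0475, 0.0999]]
upper 34 [[0.5922, 0.0202, 0.1072], [0.6176, 0.0329, 0.115], [0.6305, 0.0443, 0.1225]]
```

View pics/fin.png

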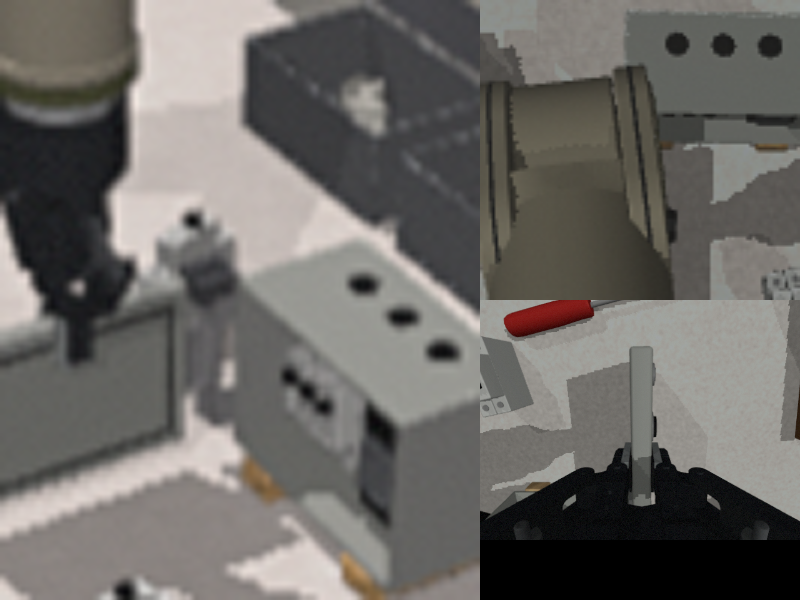

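Run:
```python
from h import *
f=np.load('side5.npz')['f'];z=np.load('side0.npz');w,K,D=z['w'],z['K'],z['D']
g=f.astype(float).mean(2).astype(np.float32)
def proj(p):
    c=w@np.r_[p,1];return cv2.projectPoints(np.array([[[c[0],-c[1],-c[2]]]]),np.zeros(3),np.zeros(3),K,np.array(D,float))[0].ravel()
a=proj([.6168,.0459,.08]);r=w[0,:3]/1;b=proj(np.array([.6168,.0459,.08])+.01*r);print('px/10mm',(b-a).round(2))
for h in (.036,.040,.044,.048,.060,.065,.070,.075,.08,.085,.09,.095,.1,.11,.115,.12):
    p=proj([.6168,.0459,h]);x=np.arange(-8,8.1,1)
    m=cv2.remap(g,(p[0]+x).reshape(1,-1).astype(np.float32),np.full((1,17),p[1],np.float32),cv2.INTER_LINEAR)[0]
    print(h,p.round(1),m.round(0).astype(int).tolist())
```

```text
px/10mm [ 2.75 -0.  ]
0.036 [258.6 197.7] [98, 93, 73, 82, 119, 163, 158, 112, 89, 83, 86, 90, 91, 93, 97, 99, 98]
0.04 [258.6 196.9] [98, 93, 72, 81, 118, 161, 156, 111, 88, 84, 87, 91, 91, 93, 97, 98, 99]
0.044 [258.6 196. ] [99, 93, 72, 82, 113, 148, 146, 108, 88, 85, 88, 90, 90, 93, 97, 98, 98]
0.048 [258.6 195.1] [99, 93, 71, 81, 103, 120, 124, 102, 86, 83, 88, 93, 93, 94, 97, 98, 99]
0.06 [258.7 192.4] [98, 91, 66, 83, 97, 86, 88, 95, 96, 91, 102, 152, 179, 140, 103, 96, 98]
0.065 [258.7 191.3] [99, 92, 67, 84, 97, 87, 87, 92, 95, 91, 99, 145, 176, 140, 104, 97, 98]
0.07 [258.7 190.2] [99, 92, 66, 85, 96, 86, 88, 92, 96, 92, 96, 132, 158, 130, 102, 97, 98]
0.075 [258.7 189.1] [99, 91, 65, 87, 96, 86, 89, 94, 96, 93, 87, 101, 117, 110, 99, 98, 98]
0.08 [258.7 187.9] [99, 91, 66, 86, 96, 85, 88, 92, 96, 95, 90, 98, 110, 104, 98, 97, 98]
0.085 [258.7 186.8] [98, 92, 69, 89, 97, 85, 86, 91, 96, 95, 91, 99, 111, 105, 99, 99, 98]
0.09 [258.8 185.7] [98, 91, 69, 90, 96, 86, 86, 90, 96, 96, 91, 96, 111, 106, 100, 99, 99]
0.095 [258.8 184.5] [93, 85, 66, 89, 96, 93, 94, 93, 97, 94, 91, 95, 108, 103, 98, 99, 98]
0.1 [258.8 183.4] [84, 81, 63, 86, 96, 99, 104, 98, 93, 90, 90, 94, 101, 99, 98, 98, 98]
0.11 [258.8 181.1] [64, 58, 54, 77, 90, 95, 92, 83, 74, 78, 89, 92, 91, 91, 98, 98, 96]
0.115 [258.9 179.9] [89, 84, 78, 86, 93, 86, 69, 54, 52, 63, 80, 87, 91, 92, 97, 97, 101]
0.12 [258.9 178.8] [113, 108, 103, 101, 98, 71, 51, 47, 49, 51, 61, 65, 74, 86, 96, 105, 122]
```

Run:
```python
from h import *
z=np.load('side0.npz');w,K,D=z['w'],z['K'],z['D'];f=np.load('side4.npz')['f'];g=f.astype(float).mean(2).astype(np.float32)
def proj(p):
    c=w@np.r_[p,1];return cv2.projectPoints(np.array([[[c[0],-c[1],-c[2]]]]),np.zeros(3),np.zeros(3),K,np.array(D,float))[0].ravel()
def prof(x0,y0,hs):
    for h in hs:
        p=proj([x0,y0,h]);x=np.arange(-8,8.1,1)
        m=cv2.remap(g,(p[0]+x).reshape(1,-1).astype(np.float32),np.full((1,17),p[1],np.float32),cv2.INTER_LINEAR)[0]
        print(round(h,3),p.round(1),m.round(0).astype(int).tolist())
print('hinge');prof(.6168,.0459,(.034,.038,.042,.046,.05,.107,.112,.117,.122,.13))
print('door');prof(.5545,.0517,.1029+np.arange(.034,.084,.006))
a=proj([.5545,.0517,.16]);b=proj(np.array([.5545,.0517,.16])+.01*w[0,:3]);print(b-a)
W=np.linalg.inv(w)[:3,3];print(W)
o=np.zeros((600,800,3),np.uint8)
o[:,:395]=cv2.resize(f[150:216,238:281],(395,600),interpolation=cv2.INTER_NEAREST)
o[:,405:]=cv2.resize(np.load('side5.npz')['f'][150:216,238:281],(395,600),interpolation=cv2.INTER_NEAREST);save('cmp',o)
```

```text
hinge
0.034 [258.6 198.2] [203, 205, 206, 204, 204, 201, 170, 122, 94, 86, 86, 88, 88, 92, 95, 96, 96]
0.038 [258.6 197.3] [204, 205, 205, 204, 205, 201, 165, 110, 86, 87, 93, 92, 89, 93, 96, 97, 97]
0.042 [258.6 196.4] [202, 205, 205, 205, 205, 201, 162, 108, 87, 97, 109, 107, 98, 96, 97, 97, 97]
0.046 [258.6 195.5] [195, 203, 206, 205, 205, 200, 162, 111, 94, 108, 124, 126, 115, 101, 96, 96, 97]
0.05 [258.6 194.7] [187, 200, 206, 206, 206, 200, 163, 116, 100, 112, 131, 145, 140, 113, 97, 95, 96]
0.107 [258.8 181.8] [110, 106, 106, 105, 106, 105, 102, 96, 88, 82, 86, 89, 89, 91, 96, 96, 96]
0.112 [258.9 180.6] [110, 107, 105, 106, 106, 102, 85, 71, 63, 70, 83, 89, 90, 90, 96, 96, 96]
0.117 [258.9 179.5] [110, 106, 106, 107, 101, 85, 60, 49, 49, 55, 70, 78, 83, 88, 95, 97, 107]
0.122 [258.9 178.3] [110, 106, 106, 103, 82, 60, 47, 47, 48, 46, 51, 54, 60, 80, 96, 110, 130]
0.13 [258.9 176.4] [149, 135, 120, 97, 55, 49, 55, 65, 67, 65, 60, 55, 57, 83, 126, 150, 148]
door
0.137 [242.9 178.9] [93, 73, 60, 94, 90, 80, 91, 100, 107, 107, 129, 172, 177, 125, 108, 108, 110]
0.143 [242.9 177.5] [93, 72, 61, 95, 96, 79, 86, 89, 93, 86, 96, 146, 175, 126, 113, 122, 123]
0.149 [242.9 176. ] [94, 73, 61, 95, 100, 82, 88, 90, 94, 89, 94, 138, 179, 157, 152, 157, 157]
0.155 [242.9 174.6] [94, 74, 62, 96, 102, 82, 88, 90, 95, 91, 95, 138, 184, 187, 180, 162, 152]
0.161 [242.9 173.1] [95, 74, 60, 96, 101, 81, 87, 91, 95, 92, 93, 130, 182, 185, 187, 176, 133]
0.167 [242.9 171.7] [94, 73, 62, 95, 101, 85, 87, 90, 94, 93, 86, 118, 178, 187, 187, 177, 125]
0.173 [242.9 170.2] [92, 74, 64, 95, 100, 87, 86, 90, 95, 93, 88, 119, 180, 189, 187, 176, 139]
0.179 [242.9 168.7] [87, 72, 67, 92, 107, 120, 112, 105, 111, 109, 103, 124, 179, 189, 187, 184, 177]
0.185 [242.8 167.3] [74, 58, 61, 85, 125, 186, 173, 136, 115, 118, 133, 157, 182, 186, 185, 184, 184]
[2.87549889e+00 1.50578782e-04]
[-0.07394179 -1.05867439  0.98029487]
```

View pics/cmp.png

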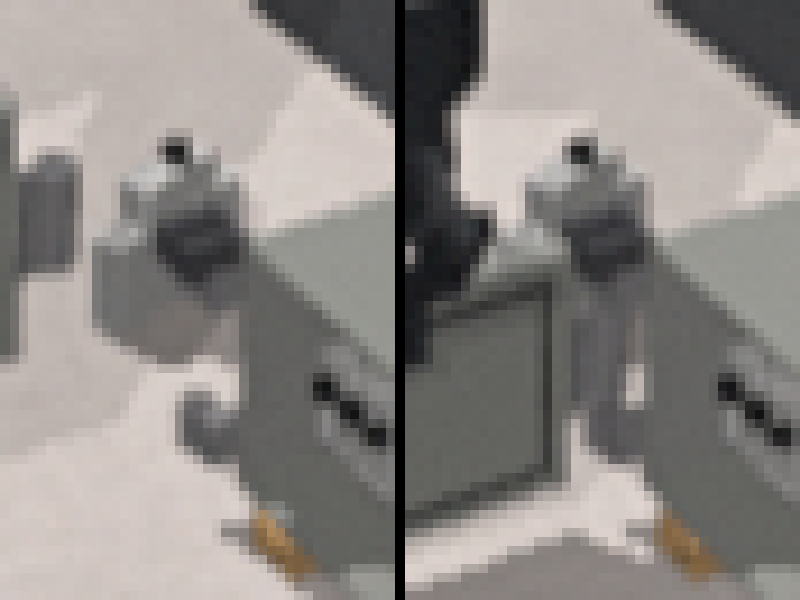

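Before/after side views: the fixed lower knuckle is at (205,420) in the left panel, and the door knuckle is in the gap above it at (600,360) in the right panel. Door and hinge edges show the same offset from prediction within about 0.2 px (≈0.7 mm). Contact forces are only the door's weight, so I'm handing in.

```bash
python3 -c "
from h import *
goto(.5191,.0455,.1094,179.6);print(sign_off())"
```

```text
t 26.9 pos [0.5191 0.0454 0.1093] txdeg 179.53 F [ 0.7 -0.2 -1.9] w 0.0132
tool delta mm [-0.   0.1 -0.1] yaw(cw+) -0.07
the job is handed in; nothing more can be done
None
```

Job handed in at 26.9 s (no verdict shown): the pin stands in the pot, knob up, and the gripper alone holds the door with its knuckle in the hinge gap, lined up within about 1 mm by the cameras and leaning about 1°.

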